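Free the gummed microscope carriage and bring it home

ROBOT

A 6-joint arm with a two-finger parallel gripper is mounted at the origin on the work surface. World frame = base frame: x ahead of the robot, y to its left, z up, the work surface at z = 0. Lengths are in m, angles in rad, forces in N, time in s.
With the tool pointing down it reaches from about 0.35 to 0.775 m from the base axis. Payload 7.3 kg.
Tool frame: the origin (TCP) lies on the centre line of the jaws, within the pads' length; the fingertips stand 17 mm ahead of it and the grasp point (between the pads) lies 2 mm behind it (robot.tip_extent is the distance from the TCP to the fingertips, in m); z points along the fingers, y is the line along which they close (so a half turn about z gives the same grasp; the last joint's range is limited). The gripper opens to 92 mm and grips with 3 to 60 N. Pads are 19 mm wide; open, the fingers measure 130 mm over their backs; the gripper's body (75 mm by 190 mm) begins 47 mm behind the grasp point.
Start: joints at [-1.325, 0.342, 1.524, -0, 1.275, -0.146], TCP at [0.2, -0.485, 0.244] pointing down, gripper open.
Joint ranges: [-2.53, 2.53], [-0.77, 2.02], [0.04, 2.7], [-1, 4.14], [0.28, 2.66], [-3.11, 3.11]. Speed limits (rad/s): [2.57, 2.57, 3.14, 3.14, 3.14, 3.14].

INTERFACE

Orientations are given as [roll, pitch, yaw] about the fixed x, y, z axes, in that order (R = Rz(yaw) Ry(pitch) Rx(roll)).
In Python, from cell import robot gives the robot as it stands.
- The arm moves only by the tool step_arm, never from a script. Its argument "motion" is a list of rows, each a list of 2 entries, a list of its own where there are three numbers: the shift along the tool's x, y, z in units of 60 mm (1.0 is 60 mm), then the turn about the tool's z in rad. In form: [[[x, y, z], spin], ...]. A call has 1 to 10 rows; each row is the pose to reach, as a shift and turn from the pose commanded when the call began, along the tool's axes at that moment; what a row does not reach only later rows make up. A row lasts 1/8 s, in which the tool goes at most 62.5 mm and 10.7 degrees, less where a joint would pass 70% of its speed; a pose out of reach is approached as far as the arm can. A call with a gripper value outside its range is refused whole. "hand" is the closure in counts, from 0 (fully open) to 255 (shut), set as the call begins (left out, the last holds). The fingers move at their own pace and stop on an object; "squeeze" is the grip in N (left out, the last holds). Time passes only in rows, so rows that repeat a pose let the fingers close. It gives the time, the measured TCP pose, the force, the opening and the grip force at its end, in the units of the state.
- robot.observe(): the state, without advancing time (a new reading comes with each control period).
- robot.read_camera(name): name is "scene" or "top"; returns a dict with "pixels" (420x560x3 uint8, red, green, blue), "intrinsics" (3x3 intrinsics, pixels), "k1" (the pictures are not rectified: a ray, as slopes to the right and down, at radius r is drawn at 1 + k1 r^2 times it, then the intrinsics apply), "xyz" and "rotation" of the camera in the world. Camera axes: x right, y up, looking along -z (the intrinsics and any distortion apply to the point x, -y, -z); pixel columns grow to the right and rows downward; lengths in m; the calibration is good to about 2 mm. A picture is of the moment at which its call begins. There is no depth.
- robot.hand_in(): hands the job in; it is judged then, once.
The state is a dict: "time": time; "qpos": joint angles; "qvel": joint speeds; "joint_efforts": joint torques, N m; "tool_pos": TCP position; "tool_rot": TCP orientation; "contact_force": force on the tool from outside, world axes, zero at the start; "torque": the same for the moment, N m; "opening": finger opening in m; "grip_force": force on a finger pad.
Only numpy, scipy, OpenCV 4.12 (cv2) and the standard library are available. Lean on these libraries where they do the work, as an engineer would, in place of code of your own. Each camera call takes 0.05 s, during which the arm holds its last target. There are 200 camera calls.

TASK

The slide carriage of the microscope has gummed up at the open end of its rails. Push it along from behind with steady force, never more than about 20 N, until it breaks free; then ease it on slowly into the hood until it is fully home on the hidden sprung stop, pressing with less than about 12 N there, and leave it at rest there. Leave the microscope stand and the things around it alone.

Things in the scene. Friction and masses are not known exactly. Their poses are not given: they have to be found in the camera images.
- bed: Fixed ivory bed of the microscope stage, 500 long x 130 wide x 30 mm high; two steel rails on it (tops 36 mm above the bench). Origin on the bench at the middle of its open end; x runs along the rails towards the hood (the way the carriage must go), y across, z up. It lies roughly across the robot's front, hood at the robot's right-hand end.
- carriage: Dark metal block that slides on the rails along the bed's x only: 140 long x 100 wide x 35 mm high, 0.6 kg, glass slide and wire clip on top (to 5 mm above it). Axes as the bed; origin at the middle of the lower edge of its flat rear face, 37 mm above the bench, at the start 30 to 34 mm from the bed's open end. It has up to 10 mm of easy play, then sticks.
- push_face (a point): Centre of the carriage's rear face (aluminium, 100 x 35 mm, upright, facing the bed's open end, free to reach), the face to push. Where it sticks the push rises to 8 to 19 N over about 6 mm of travel; then the carriage jerks free (up to 20 mm ahead of the finger) and slides on with 1 to 5 N. Just where varies and cannot be seen.
- pin (a joint): Travel of the sprung pin on the end stop hidden in the hood: 0 untouched, 0.006 m fully home. The carriage meets it when its origin is 115 to 170 mm from the bed's open end (varies). The pin adds only 0.3 to 1.2 N to the sliding force; fully in, it bears on hard rubber and the push climbs by 4 N per mm. The carriage's friction keeps the pin pressed after release.
- microscope: Fixed ivory microscope stand over the far part of the bed, origin and axes as the bed. Low hood (tunnel, 162 wide, top 95 mm above the bench, x = 235 to 420 mm) takes in the carriage's front and hides the stop; lens, head and eyepieces at x = 310 to 530 mm, 180 to 365 mm high; column x = 420 to 480 mm. The carriage's rear face ends at least 50 mm outside the hood.
- slide_box: Bystander: loose grey slide box, 100 x 85 x 30 mm, origin at the centre of its underside.
- oil_bottle: Bystander: loose small amber bottle, 34 mm across, 70 mm tall, origin at the centre of its underside.
- petri_dish: Bystander: loose closed clear dish, 93 mm across, 16 mm high, origin at the centre of its underside.

How it is judged:
On the way, in this order (a step that is already met when the one before it is completed fails the run):
1. the carriage has broken free of the old grease (its origin is more than 75 mm from the bed's open end) and has not yet pressed the pin (x of carriage in the frame of bed above 0.075 m and value of joint pin below 0.003 m).
2. the carriage is home on the stop, the pin pressed (value of joint pin above 0.0045 m), for 0.2 s.
At the end, for the whole second after the job is handed in: The carriage rests on its hidden stop with the pin pressed by more than 4.5 of its 6 mm, at rest, and the robot clear of it (value of joint pin above 0.0045 m and linear speed of carriage below 0.005 m/s); the robot touches nothing.
It fails at once if the carriage pushed or gripped with more than 24 N (contact force between any of the fingers, the arm and carriage above 24 N).
It fails at once if the carriage pressed with more than 15 N while on the stop (pin pressed more than 3 mm) (value of joint pin above 0.003 m and contact force between any of the fingers, the arm and carriage above 15 N).
It fails at once if the carriage run into the stop (pin driven in faster than 80 mm/s) (velocity of joint pin above 0.08 m/s).
It fails at once if the robot bears on the microscope stand with more than 8 N (contact force between any of the fingers, the arm and microscope above 8 N).
It fails at once if a bystander shifted by more than 15 mm or tipped (distance of any of slide_box, oil_bottle, petri_dish from where it was at the start of the episode above 0.015 m or angle between any of slide_box, oil_bottle, petri_dish's own z axis and vertical above 0.35 rad).
It also fails if it takes over 72 s, if anything falls off the work surface, if the arm or the gripper's body presses on something with over 40 N, if the wrist force passes 120 N, or if a joint passes its speed limit or range.

## Working session

There is one attempt and no reset: what is moved stays moved. The work goes in short steps, Python scripts to look and compute and a tool call to move; the robot and the scene stay as the last step left them, time stands still between calls to the robot, and variables do not carry over. Pictures are saved under pics/ and viewed, at most 10 in all, crops included, and the job is handed in when it is done.

Besides the shell and the picture viewer there is one more tool, called after "Call:" by a JSON object that holds its "name" and its "arguments". step_arm: Moves the arm, as the interface text tells. Its arguments: {"type":"object","properties":{"motion":{"type":"array"},"hand":{"type":"number"},"squeeze":{"type":"number"}},"required":["motion"]}

```bash
mkdir -p pics; ls; python3 - <<'E'
from cell import robot
import cv2,numpy as np
for n in("scene","top"):
    c=robot.read_camera(n); cv2.imwrite(f"pics/{n}0.png",c["pixels"][:,:,::-1])
    print(n,c["intrinsics"],c["k1"],c["xyz"],c["rotation"])
print(robot.observe())
E
```

```text
pics
scene [[451.98563607   0.         287.69764651]
 [  0.         451.98563607 212.05135828]
 [  0.           0.           1.        ]] -0.09567839267611733 [1.32678975 0.1005308  0.53287453] [0.98620276 0.02390207 1.57190529]
top [[506.41709395   0.         280.47354339]
 [  0.         506.41709395 215.76909037]
 [  0.           0.           1.        ]] -0.08578657137353501 [0.48805456 0.06932075 0.92919405] [ 0.18730775  0.00290767 -1.56415649]
{'time': 0.1, 'qpos': array([-1.32501704e+00,  3.42645503e-01,  1.52491168e+00, -1.46969653e-05,
        1.27539758e+00, -1.45997748e-01]), 'qvel': array([ 6.37954862e-04, -4.21037334e-04, -2.77467766e-04, -9.62515646e-04,
        5.24231364e-05,  1.57952470e-03]), 'joint_efforts': array([ 2.01351693e-03, -4.32003593e+01, -2.44694817e+01,  7.19063985e-02,
        5.26500796e-02, -6.09215317e-05]), 'tool_pos': array([ 0.20039661, -0.48488524,  0.24312178]), 'tool_rot': array([-3.14024299e+00, -1.84253951e-04,  3.91781201e-01]), 'contact_force': array([0.09546408, 0.01234505, 0.22345901]), 'torque': array([0.06846804, 0.02151736, 0.04625981]), 'grip_force': 0.0, 'opening': 0.09180720941980643}
```

View pics/scene0.png

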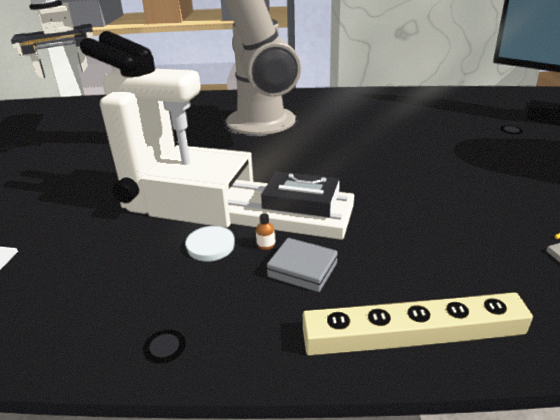

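View pics/top0.png

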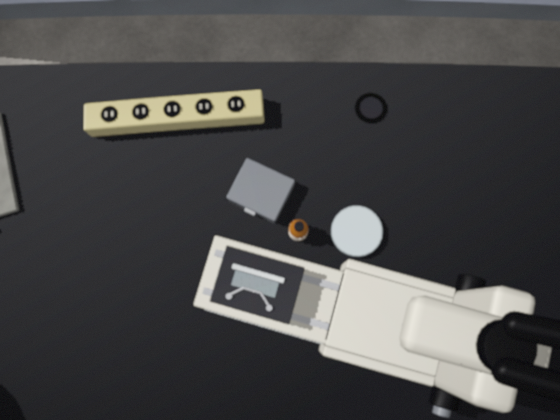

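The scene view shows the microscope to the left, with the carriage at about (300,193). In the top view the bed's open-end corners are near (215,238) and (195,305), and the carriage is dark at about (257,285). The box, bottle and dish are at (262,190), (298,230) and (357,231).

```bash
cat > h.py <<'E'
import numpy as np,cv2
from scipy.spatial.transform import Rotation as R
def ray(c,uv):
    K=c["intrinsics"]; d=np.array([(uv[0]-K[0,2])/K[0,0],(uv[1]-K[1,2])/K[1,1]]); s=d.copy()
    for _ in range(20): s=d/(1+c["k1"]*(s@s))
    return R.from_euler('xyz',c["rotation"]).apply([s[0],-s[1],-1])
def at(c,uv,z):
    r=ray(c,uv); p=np.array(c["xyz"]); return p+r*(z-p[2])/r[2]
def px(c,P):
    q=R.from_euler('xyz',c["rotation"]).inv().apply(np.array(P)-c["xyz"]); s=np.array([q[0],-q[1]])/-q[2]
    s=s*(1+c["k1"]*(s@s)); K=c["intrinsics"]; return K[0,0]*s[0]+K[0,2],K[1,1]*s[1]+K[1,2]
E
python3 - <<'E'
from cell import robot
from h import *
c=robot.read_camera("top"); im=c["pixels"].copy()
for uv in [(215,237),(194,304),(343,262),(320,353)]: print(uv,at(c,uv,.03 if uv[0]<300 else .095).round(4))
for uv in [(262,190),(298,230),(357,231)]: print(uv,at(c,uv,.02).round(3))
for uv in [(425,290),(520,290),(520,375),(410,340)]: print(uv,at(c,uv,.25).round(3))
cv2.imwrite("pics/top_crop.png",cv2.resize(im[220:330,180:330,::-1],None,fx=5,fy=5,interpolation=cv2.INTER_CUBIC))
E
```

```text
(215, 237) [0.6189 0.1904 0.03  ]
(194, 304) [0.4996 0.2241 0.03  ]
(343, 262) [ 0.5691 -0.0309  0.095 ]
(320, 353) [0.4224 0.0079 0.095 ]
(262, 190) [0.709 0.108 0.02 ]
(298, 230) [0.634 0.041 0.02 ]
(357, 231) [ 0.633 -0.066  0.02 ]
(425, 290) [ 0.517 -0.122  0.25 ]
(520, 290) [ 0.516 -0.253  0.25 ]
(520, 375) [ 0.404 -0.246  0.25 ]
(410, 340) [ 0.451 -0.1    0.25 ]
```

View pics/top_crop.png

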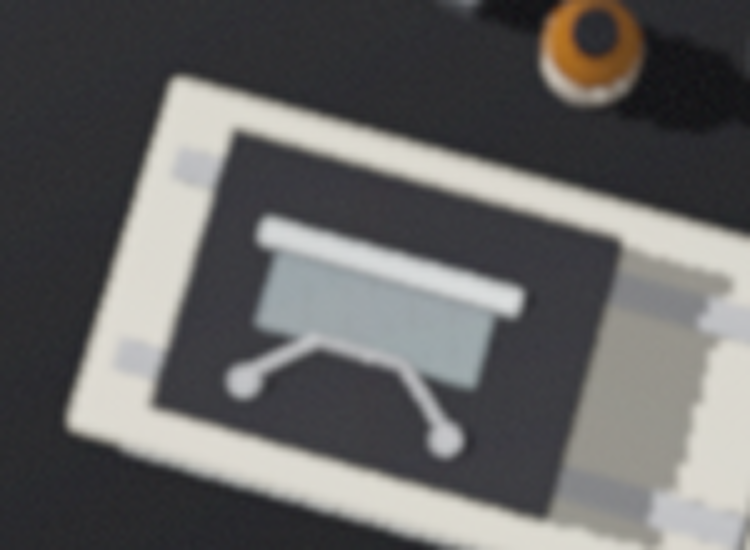

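The enlarged crop shows the carriage's top rear corners at (227,245.6) and (210.4,301.6) in full-image pixels. The front corners are at (304.4,268) and (289.6,323.6), and the bed corners at (214.4,235) and (193.6,305).

```bash
python3 - <<'E'
from cell import robot
from h import *
c=robot.read_camera("top")
a,b,f,g=[at(c,u,.072) for u in[(227,245.6),(210.4,301.6),(304.4,268),(289.6,323.6)]]
o1,o2=[at(c,u,.03) for u in[(214.4,235),(193.6,305)]]
print(a,b,f,g,"W",np.linalg.norm(a-b),np.linalg.norm(f-g),"L",np.linalg.norm(a-f),np.linalg.norm(b-g),"bedw",np.linalg.norm(o1-o2))
d=(f-a)+(g-b); d/=np.linalg.norm(d); print("dir",d,np.degrees(np.arctan2(d[1],d[0])))
n=(a-b);print("width normal ang",np.degrees(np.arctan2(-n[0],n[1]))%360, (np.degrees(np.arctan2(o1[1]-o2[1],o1[0]-o2[0]))))
O=(o1+o2)/2;m=(a+b)/2; print("open",O,"rear",m,"gap",(m-O)@d, "lat",np.cross(d,(m-O))[2])
for x in(.31,.42,.53):print(x,(O+d*x))
E
```

```text
[0.59813354 0.16379554 0.072     ] [0.50332255 0.18940146 0.072     ] [0.56083216 0.03182676 0.072     ] [0.46816779 0.05651082 0.072     ] W 0.09820787457832487 0.09589571198682437 L 0.1371391631417593 0.1374619185149104 bedw 0.12906246634414598
dir [-0.26386901 -0.96455852  0.        ] -105.29975998550755
width normal ang 254.88650880271283 -14.887818171971164
open [0.56018107 0.20820026 0.03      ] rear [0.55072805 0.1765985  0.072     ] gap 0.03297610838587693 lat -0.0007792696931014417
0.31 [ 0.47838168 -0.09081288  0.03      ]
0.42 [ 0.44935609 -0.19691432  0.03      ]
0.53 [ 0.4203305  -0.30301576  0.03      ]
```

Call:
{"name": "step_arm", "arguments": {"motion": [[[0,0,-0.7],0],[[0,0,-1.5],0],[[0,0,-2.3],0],[[0,0,-3.1],0],[[0,0,-3.7],0],[[0,0,-4],0],[[0,0,-4],0]], "hand": 255, "squeeze": 20}}

```text
time: 1.08
tool_pos: [0.2005, -0.4854, 0.4846]
tool_rot: [3.139, 0.0, 0.392]
contact_force: [-0.8, -0.9, 0.0]
opening: 0.0264
grip_force: 0.0
```

Call:
{"name": "step_arm", "arguments": {"motion": [[[0.3,-0.3,0],0],[[0.8,-0.7,0],0],[[1.4,-1.2,0],0],[[2.0,-1.7,0],0],[[2.6,-2.2,0],0],[[3.2,-2.7,0],0],[[3.8,-3.2,0],0],[[4.4,-3.7,0],0],[[5.0,-4.2,0],0],[[5.3,-4.5,0],0]]}}

```text
time: 2.33
tool_pos: [0.3917, -0.1122, 0.4823]
tool_rot: [-3.14, 0.001, 0.394]
contact_force: [0.2, -0.7, -0.1]
opening: 0.0005
grip_force: 0.0
```

Call:
{"name": "step_arm", "arguments": {"motion": [[[0.3,-0.3,0],-0.1],[[0.8,-0.7,0],-0.2],[[1.4,-1.2,0],-0.3],[[2.0,-1.7,0],-0.4],[[2.6,-2.2,0],-0.5],[[3.2,-2.7,0],-0.6],[[3.8,-3.2,0],-0.7],[[4.4,-3.8,0],-0.8],[[5.0,-4.4,0],-0.87],[[5.15,-4.5,0],-0.915]]}}

```text
time: 3.58
tool_pos: [0.5744, 0.2563, 0.4801]
tool_rot: [-3.137, 0.002, 1.312]
contact_force: [0.3, -1.3, -0.5]
opening: 0.0006
grip_force: 0.0
```

Call:
{"name": "step_arm", "arguments": {"motion": [[[0,0,0.5],0],[[0,0,1.2],0],[[0,0,2.0],0],[[0,0,2.8],0],[[0,0,3.6],0],[[0,0,4.4],0],[[0,0,5.2],0],[[0,0,5.9],0],[[0,0,6.4],0],[[0,0,6.5],0]]}}

```text
time: 4.82
tool_pos: [0.5715, 0.2525, 0.0903]
tool_rot: [-3.136, 0.004, 1.307]
contact_force: [0.3, -0.3, 0.2]
opening: 0.0004
grip_force: 0.0
```

Call:
{"name": "step_arm", "arguments": {"motion": [[[-0.2,-0.03,0.2],0],[[-0.5,-0.03,0.45],0],[[-0.8,-0.03,0.45],0],[[-0.9,-0.03,0.45],0],[[-0.95,-0.03,0.45],0],[[-0.95,-0.03,0.45],0]]}}

```text
time: 5.58
tool_pos: [0.5576, 0.1989, 0.0673]
tool_rot: [3.14, -0.001, 1.307]
contact_force: [0.1, -0.2, 0.4]
opening: 0.0007
grip_force: 0.0
```

```bash
python3 - <<'E'
from cell import robot
import cv2
c=robot.read_camera("scene"); cv2.imwrite("pics/s1.png",cv2.resize(c["pixels"][130:260,180:400,::-1],None,fx=3.5,fy=3.5))
print(robot.observe())
E
```

```text
{'time': 5.625, 'qpos': array([2.13463480e-01, 6.46713718e-01, 1.54495778e+00, 2.97157586e-05,
       9.48905530e-01, 4.77316901e-01]), 'qvel': array([ 0.00354864,  0.00757411,  0.00031181, -0.00085549, -0.00231233,
       -0.00051057]), 'joint_efforts': array([-2.53115343e-01, -5.34002030e+01, -1.96976066e+01,  5.51252137e-02,
       -1.92561478e-03, -8.04211304e-03]), 'tool_pos': array([0.55751872, 0.19903284, 0.0671484 ]), 'tool_rot': array([ 3.14070165e+00, -4.88042998e-04,  1.30692582e+00]), 'contact_force': array([ 0.33940252, -0.47114252, -0.33521806]), 'torque': array([-0.03363181, -0.09025922, -0.02148355]), 'grip_force': 0.0, 'opening': 0.0005276817518460268}
```

View pics/s1.png

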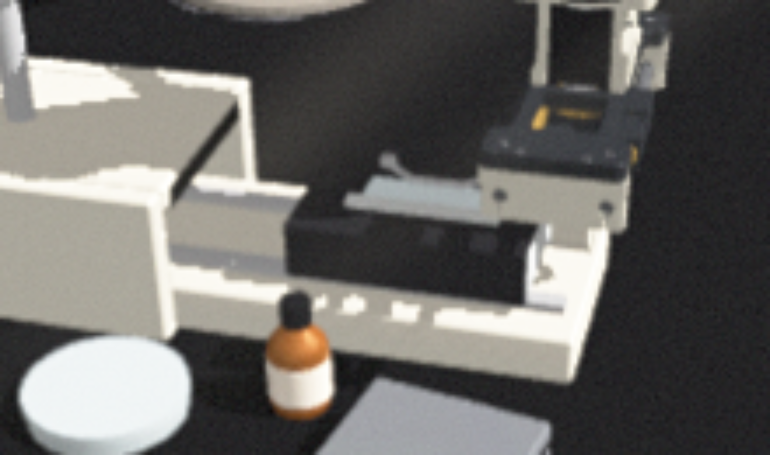

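The finger sits behind the rear face, inside its width, at about (540,260) in the crop. The bystanders have not moved. I'll lower it slightly and creep in.

Call:
{"name": "step_arm", "arguments": {"motion": [[[-0.03,0,0.04],0],[[-0.06,0,0.08],0],[[-0.09,0,0.08],0],[[-0.12,0,0.08],0],[[-0.15,0,0.08],0],[[-0.18,0,0.08],0],[[-0.2,0,0.08],0]]}}

```text
time: 6.5
tool_pos: [0.5541, 0.1873, 0.0619]
tool_rot: [3.141, -0.0, 1.307]
contact_force: [-0.0, 3.2, -1.8]
opening: 0.0005
grip_force: 1.8
```

Call:
{"name": "step_arm", "arguments": {"motion": [[[-0.02,0,0],0],[[-0.04,0,0],0],[[-0.06,0,0],0],[[-0.08,0,0],0],[[-0.1,0,0],0]]}}

```text
time: 7.12
tool_pos: [0.5529, 0.1829, 0.0619]
tool_rot: [3.141, -0.003, 1.306]
contact_force: [2.9, 13.7, -4.0]
opening: 0.0006
grip_force: 6.7
```

Call:
{"name": "step_arm", "arguments": {"motion": [[[-0.01,0,0],0],[[-0.01,0,0],0]]}}

```text
time: 7.38
tool_pos: [0.5528, 0.1827, 0.062]
tool_rot: [3.141, -0.004, 1.306]
contact_force: [1.5, 12.4, -4.4]
opening: 0.0002
grip_force: 6.4
```

Call:
{"name": "step_arm", "arguments": {"motion": [[[-0.01,0,0],0],[[-0.01,0,0],0]]}}

```text
time: 7.62
tool_pos: [0.5527, 0.1824, 0.0619]
tool_rot: [3.141, -0.004, 1.306]
contact_force: [2.7, 13.4, -4.8]
opening: 0.0005
grip_force: 6.8
```

Call:
{"name": "step_arm", "arguments": {"motion": [[[-0.01,0,0],0],[[-0.02,0,0],0],[[-0.02,0,0],0]]}}

```text
time: 8.0
tool_pos: [0.5526, 0.1821, 0.062]
tool_rot: [3.14, -0.005, 1.306]
contact_force: [3.5, 17.1, -6.1]
opening: 0.0006
grip_force: 8.8
```

Call:
{"name": "step_arm", "arguments": {"motion": [[[-0.01,0,0],0],[[-0.01,0,0],0]]}}

```text
time: 8.25
tool_pos: [0.5525, 0.1815, 0.062]
tool_rot: [3.14, -0.005, 1.306]
contact_force: [2.7, 17.5, -6.3]
opening: 0.0005
grip_force: 8.8
```

Call:
{"name": "step_arm", "arguments": {"motion": [[[-0.01,0,0],0],[[-0.01,0,0],0]]}}

```text
time: 8.5
tool_pos: [0.5523, 0.1809, 0.062]
tool_rot: [3.14, -0.005, 1.306]
contact_force: [3.1, 17.7, -6.3]
opening: 0.0003
grip_force: 8.5
```

Call:
{"name": "step_arm", "arguments": {"motion": [[[-0.01,0,0],0],[[-0.01,0,0],0]]}}

```text
time: 8.75
tool_pos: [0.552, 0.1797, 0.062]
tool_rot: [3.14, -0.004, 1.306]
contact_force: [2.9, 13.6, -5.0]
opening: 0.0002
grip_force: 7.0
```

Call:
{"name": "step_arm", "arguments": {"motion": [[[-0.01,0,0],0],[[-0.01,0,0],0]]}}

```text
time: 9.0
tool_pos: [0.5516, 0.1786, 0.062]
tool_rot: [3.141, -0.003, 1.307]
contact_force: [1.6, 10.7, -4.0]
opening: -0.0
grip_force: 5.7
```

Call:
{"name": "step_arm", "arguments": {"motion": [[[-0.01,0,0],0],[[-0.02,0,0],0],[[-0.03,0,0],0]]}}

```text
time: 9.38
tool_pos: [0.551, 0.1761, 0.0619]
tool_rot: [3.141, -0.002, 1.307]
contact_force: [0.9, 7.6, -3.0]
opening: 0.0005
grip_force: 3.8
```

Call:
{"name": "step_arm", "arguments": {"motion": [[[-0.01,0,0],0],[[-0.02,0,0],0],[[-0.03,0,0],0]]}}

```text
time: 9.75
tool_pos: [0.5501, 0.1732, 0.0618]
tool_rot: [-3.141, 0.0, 1.307]
contact_force: [0.5, 2.9, -1.2]
opening: 0.0005
grip_force: 1.8
```

Call:
{"name": "step_arm", "arguments": {"motion": [[[-0.02,0,0],0],[[-0.05,0,0],0],[[-0.08,0,0],0],[[-0.11,0,0],0],[[-0.14,0,0],0],[[-0.17,0,0],0],[[-0.2,0,0],0],[[-0.23,0,0],0]]}}

```text
time: 10.75
tool_pos: [0.5466, 0.1598, 0.0619]
tool_rot: [3.142, 0.0, 1.307]
contact_force: [-1.3, 3.2, -1.7]
opening: 0.0003
grip_force: 1.8
```

Call:
{"name": "step_arm", "arguments": {"motion": [[[-0.03,0,0],0],[[-0.06,0,0],0],[[-0.09,0,0],0],[[-0.12,0,0],0],[[-0.15,0,0],0],[[-0.18,0,0],0],[[-0.21,0,0],0],[[-0.24,0,0],0]]}}

```text
time: 11.75
tool_pos: [0.5429, 0.1459, 0.0619]
tool_rot: [-3.142, 0.0, 1.307]
contact_force: [-2.0, 3.9, 0.3]
opening: 0.0005
grip_force: 1.8
```

```bash
python3 - <<'E'
from cell import robot
import cv2
for n,s in(("scene",(slice(130,260),slice(180,400))),("top",(slice(200,350),slice(160,380)))):
    c=robot.read_camera(n); cv2.imwrite(f"pics/{n}2.png",cv2.resize(c["pixels"][s][:,:,::-1],None,fx=3.5,fy=3.5))
E
```

```text
(no output)
```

View pics/scene2.png

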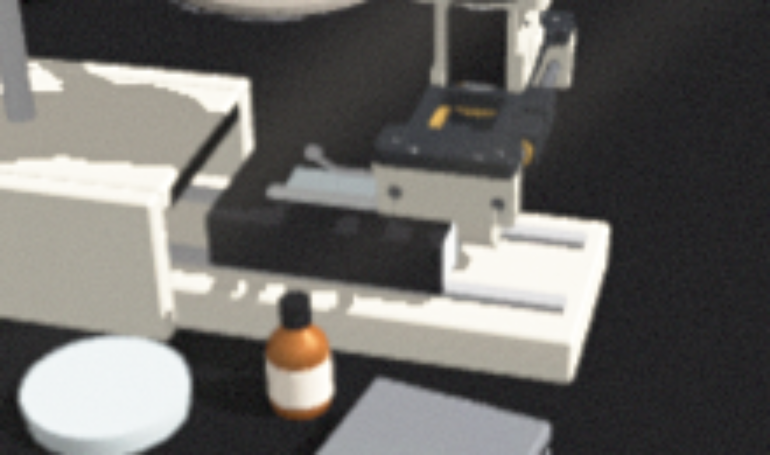

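The carriage broke free and is sliding with the finger at about 74 mm. Its lower rear corner is at crop (445,290), and nothing else has been disturbed.

Call:
{"name": "step_arm", "arguments": {"motion": [[[-0.03,0,0],0],[[-0.06,0,0],0],[[-0.09,0,0],0],[[-0.12,0,0],0],[[-0.15,0,0],0],[[-0.18,0,0],0],[[-0.21,0,0],0],[[-0.24,0,0],0]]}}

```text
time: 12.85
tool_pos: [0.5393, 0.132, 0.062]
tool_rot: [3.141, -0.0, 1.307]
contact_force: [1.0, 3.7, 0.6]
opening: 0.0006
grip_force: 1.8
```

Call:
{"name": "step_arm", "arguments": {"motion": [[[-0.03,0,0],0],[[-0.06,0,0],0],[[-0.09,0,0],0],[[-0.12,0,0],0],[[-0.15,0,0],0],[[-0.18,0,0],0],[[-0.21,0,0],0],[[-0.24,0,0],0]]}}

```text
time: 13.85
tool_pos: [0.5354, 0.1181, 0.0619]
tool_rot: [3.142, 0.0, 1.307]
contact_force: [0.8, 4.3, 1.5]
opening: 0.0002
grip_force: 1.8
```

Call:
{"name": "step_arm", "arguments": {"motion": [[[-0.02,0,0],0],[[-0.04,0,0],0],[[-0.06,0,0],0],[[-0.08,0,0],0],[[-0.1,0,0],0]]}}

```text
time: 14.48
tool_pos: [0.5338, 0.1123, 0.0619]
tool_rot: [3.142, 0.0, 1.307]
contact_force: [0.4, 4.4, 1.4]
opening: 0.0007
grip_force: 1.8
```

Call:
{"name": "step_arm", "arguments": {"motion": [[[-0.015,0,0],0],[[-0.03,0,0],0],[[-0.04,0,0],0]]}}

```text
time: 14.85
tool_pos: [0.5332, 0.11, 0.0619]
tool_rot: [-3.142, 0.0, 1.307]
contact_force: [1.0, 3.3, 1.6]
opening: 0.0005
grip_force: 1.8
```

Call:
{"name": "step_arm", "arguments": {"motion": [[[-0.015,0,0],0],[[-0.03,0,0],0],[[-0.04,0,0],0]]}}

```text
time: 15.22
tool_pos: [0.5325, 0.1077, 0.0619]
tool_rot: [-3.142, 0.0, 1.307]
contact_force: [0.2, 4.1, 1.9]
opening: 0.0005
grip_force: 1.8
```

Call:
{"name": "step_arm", "arguments": {"motion": [[[-0.015,0,0],0],[[-0.03,0,0],0],[[-0.045,0,0],0],[[-0.05,0,0],0]]}}

```text
time: 15.72
tool_pos: [0.5318, 0.1048, 0.0619]
tool_rot: [-3.142, 0.0, 1.307]
contact_force: [-0.1, 3.5, 2.3]
opening: 0.0006
grip_force: 1.8
```

Call:
{"name": "step_arm", "arguments": {"motion": [[[-0.015,0,0],0],[[-0.03,0,0],0],[[-0.04,0,0],0]]}}

```text
time: 16.1
tool_pos: [0.5311, 0.1025, 0.0618]
tool_rot: [-3.141, 0.0, 1.307]
contact_force: [-1.0, 3.6, 2.4]
opening: 0.0006
grip_force: 1.9
```

Call:
{"name": "step_arm", "arguments": {"motion": [[[-0.015,0,0],0],[[-0.03,0,0],0],[[-0.04,0,0],0]]}}

```text
time: 16.48
tool_pos: [0.5305, 0.1002, 0.0619]
tool_rot: [-3.141, 0.0, 1.307]
contact_force: [-0.7, 4.2, 2.2]
opening: 0.0005
grip_force: 2.1
```

Call:
{"name": "step_arm", "arguments": {"motion": [[[-0.015,0,0],0],[[-0.03,0,0],0],[[-0.04,0,0],0]]}}

```text
time: 16.85
tool_pos: [0.5299, 0.0979, 0.0619]
tool_rot: [-3.141, 0.0, 1.307]
contact_force: [-1.4, 4.7, 1.0]
opening: 0.0006
grip_force: 2.3
```

Call:
{"name": "step_arm", "arguments": {"motion": [[[-0.015,0,0],0],[[-0.03,0,0],0]]}}

```text
time: 17.1
tool_pos: [0.5294, 0.0962, 0.0619]
tool_rot: [-3.141, -0.0, 1.307]
contact_force: [-0.4, 6.2, 1.8]
opening: 0.0003
grip_force: 2.8
```

Call:
{"name": "step_arm", "arguments": {"motion": [[[-0.01,0,0],0],[[-0.02,0,0],0]]}}

```text
time: 17.35
tool_pos: [0.5292, 0.0955, 0.0619]
tool_rot: [3.142, -0.001, 1.306]
contact_force: [-1.7, 8.4, 1.9]
opening: 0.0005
grip_force: 3.9
```

Call:
{"name": "step_arm", "arguments": {"motion": [[[-0.01,0,0],0],[[-0.01,0,0],0],[[-0.01,0,0],0],[[-0.01,0,0],0]]}}

```text
time: 17.85
tool_pos: [0.5291, 0.0951, 0.0619]
tool_rot: [3.141, -0.001, 1.307]
contact_force: [-0.6, 8.1, 0.4]
opening: 0.0003
grip_force: 3.9
```

Call:
{"name": "step_arm", "arguments": {"motion": [[[-0.01,0,0],0],[[-0.01,0,0],0],[[-0.01,0,0],0]]}}

```text
time: 18.23
tool_pos: [0.529, 0.0948, 0.0619]
tool_rot: [3.141, -0.001, 1.306]
contact_force: [-0.2, 9.0, 0.8]
opening: 0.0005
grip_force: 4.5
```

The force climbs by about 4 N per mm, so the carriage is home on the rubber. I'll ease off and back away.

Call:
{"name": "step_arm", "arguments": {"motion": [[[0.02,0,0],0],[[0.04,0,0],0],[[0.06,0,0],0],[[0.1,0,0],0],[[0.2,0,0],0],[[0.35,0,0],0],[[0.5,0,0],0],[[0.6,0,0],0],[[0.65,0,0],0],[[0.65,0,0],0]]}}

```text
time: 19.48
tool_pos: [0.539, 0.1317, 0.0619]
tool_rot: [3.142, 0.0, 1.307]
contact_force: [-0.1, 0.0, -0.1]
opening: 0.0005
grip_force: 0.0
```

Call:
{"name": "step_arm", "arguments": {"motion": [[[0.1,0,-0.1],0],[[0.4,0,-0.4],0],[[0.8,0,-0.9],0],[[1.2,0,-1.5],0],[[1.4,0,-2],0],[[1.5,0,-2.3],0],[[1.5,0,-2.4],0],[[1.5,0,-2.4],0]]}}

```text
time: 20.48
tool_pos: [0.5624, 0.2182, 0.2058]
tool_rot: [3.142, 0.0, 1.307]
contact_force: [-0.7, 0.6, 0.8]
opening: 0.0002
grip_force: 0.0
```

```bash
python3 - <<'E'
from cell import robot
import cv2
c=robot.read_camera("scene"); cv2.imwrite("pics/s3.png",cv2.resize(c["pixels"][130:260,180:400,::-1],None,fx=3.5,fy=3.5))
o=robot.observe();print(o["contact_force"],o["tool_pos"])
E
```

```text
[-0.33308443  0.33124968 -0.92913732] [0.56212655 0.21801501 0.20526282]
```

View pics/s3.png

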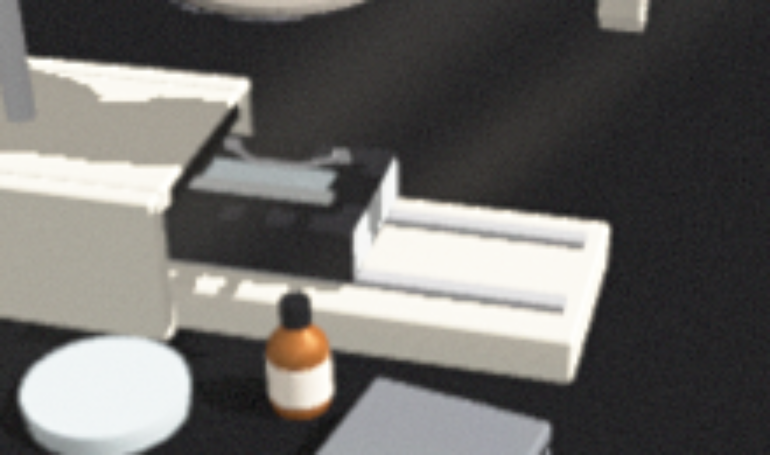

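The carriage's front is inside the hood, with its lower rear corner at crop (355,280). The arm is clear and the bystanders are where they were.

```bash
python3 -c "
from cell import robot
print(robot.hand_in())"
```

```text
the job is handed in; nothing more can be done
None
```

The carriage broke free at about 19 N, was pressed home on the stop at about 9 N, and was left there with the arm clear; the job is handed in, but no verdict came back and the pin's travel could only be inferred from the push force.

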